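# Transfer a row of pipe fittings to the job rack in reverse order

## Task

Move the four pipe fittings from the shelf board to the job rack in reverse order: the fitting nearest the shelf board's blue-taped end goes to the place farthest from the job rack's blue block, and so on along the row, until the one farthest from the shelf's blue end stands next to the blue block. Set each one down upright, centred on its round black pad; do not drop them.

Things in the scene. Friction and masses are not known exactly. Their poses are not given: they have to be found in the camera images.
- reducer: Bottle-shaped copper reducer, 78 mm tall: 42 mm wide up to 34 mm, tapering to a neck 28 mm wide from 46 mm to the top (grip it by the neck). Loose, upright, round; origin at the centre of its underside, z up. Starts upright in the middle of its own cork place. 0.1 to 0.35 kg.
- brass: Plain brass coupling, 56 mm tall: 44 mm wide foot 10 mm high, then a straight barrel 36 mm wide from 13 mm to the top. Loose, upright, round; origin at the centre of its underside, z up. Starts upright in the middle of its own cork place. 0.1 to 0.35 kg.
- sleeve: Straight copper sleeve with two black rings, 62 mm tall, 42 mm wide all the way. Loose, upright, round; origin at the centre of its underside, z up. Starts upright in the middle of its own cork place. 0.1 to 0.35 kg.
- nipple: Grey steel nipple with dark thread rings, 68 mm tall: 40 mm wide foot 16 mm high, then a straight barrel 32 mm wide from 18 mm to the top. Loose, upright, round; origin at the centre of its underside, z up. Starts upright in the middle of its own cork place. 0.1 to 0.35 kg.
- place_reducer: Fixed cork square 70 x 70 x 10 mm with red tape on its -x and +x edges; the copper reducer starts on it. Origin: centre of underside. Four such places, shuffled, 80 mm apart in a row on the light wooden shelf board (400 x 80 x 18 mm). Their y runs along the row to the board's blue-taped end, always the end on the robot's left (+y); x across the row, away from the robot.
- place_brass: Fixed cork square 70 x 70 x 10 mm with yellow tape on its -x and +x edges; the brass coupling starts on it. Origin: centre of underside. Four such places, shuffled, 80 mm apart in a row on the light wooden shelf board (400 x 80 x 18 mm). Their y runs along the row to the board's blue-taped end, always the end on the robot's left (+y); x across the row, away from the robot.
- place_sleeve: Fixed cork square 70 x 70 x 10 mm with green tape on its -x and +x edges; the copper sleeve starts on it. Origin: centre of underside. Four such places, shuffled, 80 mm apart in a row on the light wooden shelf board (400 x 80 x 18 mm). Their y runs along the row to the board's blue-taped end, always the end on the robot's left (+y); x across the row, away from the robot.
- place_nipple: Fixed cork square 70 x 70 x 10 mm with white tape on its -x and +x edges; the steel nipple starts on it. Origin: centre of underside. Four such places, shuffled, 80 mm apart in a row on the light wooden shelf board (400 x 80 x 18 mm). Their y runs along the row to the board's blue-taped end, always the end on the robot's left (+y); x across the row, away from the robot.
- job_rack: Fixed brown wooden bar, 90 (x) x 400 (y) x 22 mm; origin: centre of underside, z up. On it four black rubber pads, 56 mm wide, tops 25 mm above the origin, centred at x 0, y -120, -40, 40, 120 mm. Thin fins (tops 36 mm above the origin) stand across it at y 0, +-80, +-160 mm; a block on each end, one blue, one plain. Lies before or behind the shelf board.
- blue_block: Blue block, 70 x 30 x 28 mm, fixed on one end of the job rack and marking that end; origin at the centre of its underside, 22 mm above the rack's origin, at rack y = +181 or -181 mm (either end, changes). A plain wooden block of the same size sits on the other end.

How it is judged (in metres and radians):
At the end, for the whole second after the job is handed in: Every fitting stands upright (within 0.1 rad) and at rest on the job rack's pad that reverses its place on the shelf board (k-th from the shelf's blue end is k-th from the job rack's end without the blue block), within 13 mm of the pad's centre along and across the rack, and has been let go (((y of each of place_brass, place_sleeve, place_nipple in the frame of place_reducer below 0 m and horizontal distance between reducer and blue_block between 0.288 and 0.314 m) or (y of each of place_brass, place_sleeve, place_nipple in the frame of place_reducer below 0.12 m and y of any of place_brass, place_sleeve, place_nipple in the frame of place_reducer above 0 m and horizontal distance between reducer and blue_block between 0.208 and 0.234 m) or (y of each of place_brass, place_sleeve, place_nipple in the frame of place_reducer above -0.12 m and y of any of place_brass, place_sleeve, place_nipple in the frame of place_reducer below 0 m and horizontal distance between reducer and blue_block between 0.128 and 0.154 m) or (y of each of place_brass, place_sleeve, place_nipple in the frame of place_reducer above 0 m and horizontal distance between reducer and blue_block between 0.048 and 0.074 m)) and x of reducer in the frame of job_rack between -0.013 and 0.013 m and z of reducer in the frame of job_rack between 0.021 and 0.03 m and angle between each of reducer, brass, sleeve, nipple's own z axis and vertical below 0.1 rad and linear speed of each of reducer, brass, sleeve, nipple below 0.02 m/s and angular speed of each of reducer, brass, sleeve, nipple below 0.2 rad/s and ((y of each of place_reducer, place_sleeve, place_nipple in the frame of place_brass below 0 m and horizontal distance between brass and blue_block between 0.288 and 0.314 m) or (y of each of place_reducer, place_sleeve, place_nipple in the frame of place_brass below 0.12 m and y of any of place_reducer, place_sleeve, place_nipple in the frame of place_brass above 0 m and horizontal distance between brass and blue_block between 0.208 and 0.234 m) or (y of each of place_reducer, place_sleeve, place_nipple in the frame of place_brass above -0.12 m and y of any of place_reducer, place_sleeve, place_nipple in the frame of place_brass below 0 m and horizontal distance between brass and blue_block between 0.128 and 0.154 m) or (y of each of place_reducer, place_sleeve, place_nipple in the frame of place_brass above 0 m and horizontal distance between brass and blue_block between 0.048 and 0.074 m)) and x of brass in the frame of job_rack between -0.013 and 0.013 m and z of brass in the frame of job_rack between 0.021 and 0.03 m and ((y of each of place_reducer, place_brass, place_nipple in the frame of place_sleeve below 0 m and horizontal distance between sleeve and blue_block between 0.288 and 0.314 m) or (y of each of place_reducer, place_brass, place_nipple in the frame of place_sleeve below 0.12 m and y of any of place_reducer, place_brass, place_nipple in the frame of place_sleeve above 0 m and horizontal distance between sleeve and blue_block between 0.208 and 0.234 m) or (y of each of place_reducer, place_brass, place_nipple in the frame of place_sleeve above -0.12 m and y of any of place_reducer, place_brass, place_nipple in the frame of place_sleeve below 0 m and horizontal distance between sleeve and blue_block between 0.128 and 0.154 m) or (y of each of place_reducer, place_brass, place_nipple in the frame of place_sleeve above 0 m and horizontal distance between sleeve and blue_block between 0.048 and 0.074 m)) and x of sleeve in the frame of job_rack between -0.013 and 0.013 m and z of sleeve in the frame of job_rack between 0.021 and 0.03 m and ((y of each of place_reducer, place_brass, place_sleeve in the frame of place_nipple below 0 m and horizontal distance between nipple and blue_block between 0.288 and 0.314 m) or (y of each of place_reducer, place_brass, place_sleeve in the frame of place_nipple below 0.12 m and y of any of place_reducer, place_brass, place_sleeve in the frame of place_nipple above 0 m and horizontal distance between nipple and blue_block between 0.208 and 0.234 m) or (y of each of place_reducer, place_brass, place_sleeve in the frame of place_nipple above -0.12 m and y of any of place_reducer, place_brass, place_sleeve in the frame of place_nipple below 0 m and horizontal distance between nipple and blue_block between 0.128 and 0.154 m) or (y of each of place_reducer, place_brass, place_sleeve in the frame of place_nipple above 0 m and horizontal distance between nipple and blue_block between 0.048 and 0.074 m)) and x of nipple in the frame of job_rack between -0.013 and 0.013 m and z of nipple in the frame of job_rack between 0.021 and 0.03 m); the robot touches nothing.
It fails at once if the copper reducer is dropped (falls freely from more than about 25 mm) (linear speed of reducer above 0.7 m/s and contact force between reducer and the fingers below 0.2 N).
It fails at once if the brass coupling is dropped (falls freely from more than about 25 mm) (linear speed of brass above 0.7 m/s and contact force between brass and the fingers below 0.2 N).
It fails at once if the copper sleeve is dropped (falls freely from more than about 25 mm) (linear speed of sleeve above 0.7 m/s and contact force between sleeve and the fingers below 0.2 N).
It fails at once if the steel nipple is dropped (falls freely from more than about 25 mm) (linear speed of nipple above 0.7 m/s and contact force between nipple and the fingers below 0.2 N).
It also fails if it takes over 115 s, if anything falls off the work surface, if the arm or the gripper's body presses on something with over 40 N, if the wrist force passes 120 N, or if a joint passes its speed limit or range.

## Robot

A 7-joint arm with a two-finger parallel gripper is mounted at the origin on the work surface. World frame = base frame: x ahead of the robot, y to its left, z up, the work surface at z = 0. Lengths are in m, angles in degrees, forces in N, time in s.
With the tool pointing down it reaches from about 0.35 to 0.775 m from the base axis. Payload 3.1 kg.
Tool frame: the origin (TCP) lies at the very end of the fingers, on their centre line; the grasp point (between the pads) lies 19 mm behind it (tcp_to_grasp is the distance from the TCP to the grasp point, in m); z points along the fingers, y is the line along which they close (so a half turn about z gives the same grasp; the last joint's range is limited). The gripper opens to 85 mm and grips with 20 to 120 N. Pads are 22 mm wide; open, the fingers measure 114 mm over their backs; the gripper's body (76 mm by 85 mm) begins 54 mm behind the grasp point. The pads swing forward as they close: fully open they stand 13 mm farther back than shut.
Start: joints at [-75.842, 17.813, 0.802, 86.603, -0.252, 75.585, -1.558], TCP at [0.157, 0.527, 0.231] pointing down, gripper open.
Joint ranges: [-154.91, 154.91], [-16.99, 109.72], [-72.82, 74.43], [7.12, 147.25], [-82.49, 262.49], [11.32, 116.49], [-174.64, 174.64]. Speed limits (degrees/s): [159.86, 159.86, 180, 180, 180, 180, 180].

## Interface

Orientations are given as a 3x3 rotation matrix whose columns are the frame's x, y, z axes.
In Python, from rig import * gives the robot as it stands.
- The arm moves only by the tool apply_moves, never from a script. Its argument "plan" is a list of rows, each an object with "delta_pos": the shift along the tool's x, y, z scaled (see below), a list of three; "spin": the turn about the tool's z scaled (see below); "jaw": the closure, from 0 (fully open) to 1 (shut). In form: [{"delta_pos": [x, y, z], "spin": spin, "jaw": jaw}, ...]. A call has 1 to 8 rows; each row shifts and turns the commanded pose from where the row before left it, along the tool's axes as they then stand; what a row does not reach is not made up. The controller multiplies each number of a shift by 20 mm and each number of a turn by 4 degrees. A row lasts 1/10 s, in which the tool goes at most 50 mm and 8.59 degrees, less where a joint would pass 70% of its speed; a pose out of reach is approached as far as the arm can. A call with a number of a shift or a turn outside -1 to 1 is refused whole. A call with a gripper value outside its range is refused whole. The fingers move at their own pace and stop on an object; "grip_force" is the grip in N (left out, the last holds). Time passes only in rows, so rows that do not move let the fingers close. It gives the time, the measured TCP pose, the force, the opening and the grip force at its end, in the units of the state.
- sense(): the state, without advancing time (a new reading comes with each control period).
- grab_frame(name): name is "scene" or "side" or "wrist"; returns the picture (400x640x3 uint8, red, green, blue); there is no depth.
- camera_params(name): a dict with "fx", "fy", "cx", "cy" (pixels), "R" (3x3) and "t" (3): a world point X has camera coordinates R X + t. Camera axes: x right, y down, z forward; pixel columns grow to the right and rows downward; lengths in m; the calibration is good to about 2 mm. A picture is of the moment at which its call begins: read the wrist's pose just before it. camera_params takes no time and is no camera call; for the wrist camera it gives the pose at the moment of the call.
- sign_off(): hands the job in; it is judged then, once.
Trained networks look in the newest picture that a camera, given by its name, has taken for a name from the list of things; names that differ only in an ending like _2 or _b are one class to them, and where a whole thing is asked for, a point or a joint stands for the part that bears it (a point fixed in the world has none). Each returns a list of dicts, best first, with "conf" (0 to 1); they miss things now and then, are a little off and sometimes report something else, mostly with a low value. They report only what shows in the picture. A call takes as long as a camera call.
- regions_of(camera, thing): "mask" (400x640 bool, what is visible of it) and "bbox" ([left, top, width, height] in pixels, round what is visible of it).
- spot_point(camera, thing): "location" ([column, row] in pixels: a listed point, or the origin of a listed thing).
The state is a dict: "t": time; "joint_positions": joint angles; "dq": joint speeds; "joint_efforts": joint torques, N m; "position": TCP position; "tool_rot": TCP orientation; "ft_force": force on the tool from outside, world axes, zero at the start; "moment": the same for the moment, N m; "gripper_width": finger opening in m; "finger_force": force on a finger pad.
Only numpy, scipy, OpenCV 4.12 (cv2) and the standard library are available. Lean on these libraries where they do the work, as an engineer would, in place of code of your own. Each camera call takes 0.05 s, during which the arm holds its last target. There are 200 camera calls.

## Working session

There is one attempt and no reset: what is moved stays moved. The work goes in short steps, Python scripts to look and compute and a tool call to move; the robot and the scene stay as the last step left them, time stands still between calls to the robot, and variables do not carry over. Pictures are saved under pics/ and viewed, at most 14 in all, crops included, and the job is handed in when it is done.

Besides the shell and the picture viewer there is one more tool, called after "Emit:" as name(argument=value, ...) on one line, values as JSON. apply_moves: Moves the arm, as the interface text tells. Its arguments: {"type":"object","properties":{"plan":{"type":"array"},"grip_force":{"type":"number"}},"required":["plan"]}

```bash
mkdir -p pics
python3 - <<'E'
from rig import *
import cv2
for c in ["scene","side"]:
    f=grab_frame(c); cv2.imwrite(f"pics/{c}0.png",f[:,:,::-1])
    p=camera_params(c); print(c,p)
    for n in ["reducer","brass","sleeve","nipple","place_reducer","place_brass","place_sleeve","place_nipple","job_rack","blue_block"]:
        print(n,[(d["location"],round(d["conf"],2)) for d in spot_point(c,n)[:3]])
s=sense();print(s)
E
```

```text
scene {'fx': 463.025909309239, 'fy': 463.025909309239, 'cx': 327.1991947005197, 'cy': 201.92330230175406, 'R': array([[-0.58175543,  0.81329467, -0.01060183],
       [ 0.63436645,  0.44553182, -0.63172827],
       [-0.50905778, -0.37423679, -0.77511741]]), 't': array([ 0.32976721, -0.30390626,  1.20929829])}
reducer [([341.9, 188.3], 0.71)]
brass [([371.9, 202.4], 0.87)]
sleeve [([403.4, 224.0], 0.65), ([300.7, 262.6], 0.29)]
nipple []
place_reducer [([340.8, 182.9], 0.9)]
place_brass [([369.1, 208.4], 0.9)]
place_sleeve [([403.4, 228.1], 0.6)]
place_nipple [([310.7, 169.5], 0.62)]
job_rack [([299.0, 264.9], 0.74)]
blue_block [([387.1, 304.4], 0.68)]
side {'fx': 485.4165578335157, 'fy': 485.4165578335157, 'cx': 323.6879379664242, 'cy': 199.65992451038898, 'R': array([[-0.97715382, -0.21234528,  0.00893856],
       [-0.15972721,  0.70597536, -0.68998986],
       [ 0.14020569, -0.67565396, -0.72376384]]), 't': array([0.53605945, 0.10700669, 0.90422723])}
reducer [([370.2, 193.1], 0.58)]
brass [([353.1, 222.6], 0.94), ([359.0, 227.2], 0.69)]
sleeve [([347.0, 252.5], 0.93)]
nipple [([377
[... 449 characters left out ...]
6443]), 'dq': array([-0.01304017,  0.10061493,  0.08022418, -0.02862891, -0.07382275,
        0.01646354,  0.02635642]), 'joint_efforts': array([ 1.12829234e-06, -3.79818463e+01,  1.45590585e-01, -2.30861503e+01,
        1.21715065e-02,  1.68516450e-03,  2.05634626e-05]), 'position': array([0.15661093, 0.52723848, 0.23128741]), 'tool_rot': array([[-9.58591543e-01,  2.84784574e-01,  1.52046582e-05],
       [ 2.84784574e-01,  9.58591543e-01,  5.25979198e-07],
       [-1.44252660e-05,  4.83425133e-06, -1.00000000e+00]]), 'ft_force': array([-0.52230452, -0.47580059,  0.00785741]), 'moment': array([ 0.01951867, -0.03073962,  0.02503554]), 'finger_force': 0.0, 'gripper_width': 0.08535657786931636}
```

View pictures.

View pics/scene0.png

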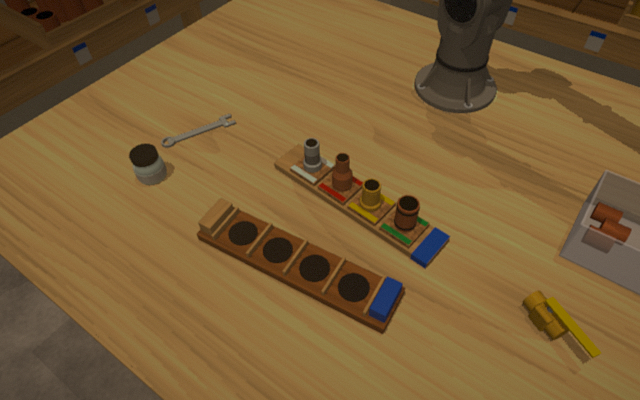

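View pics/side0.png

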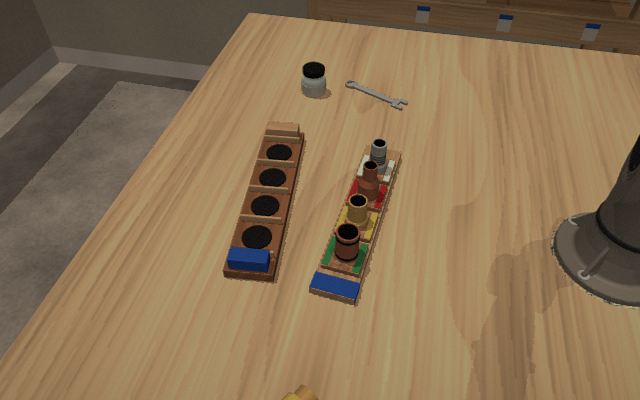

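```bash
cat > h.py <<'E'
import numpy as np, cv2
from rig import *
def tri(*obs):
    """obs: (params,(u,v)); least-squares ray intersection, returns X, rms residual (m)"""
    A=[];b=[]
    for p,(u,v) in obs:
        R,t=p["R"],p["t"]; C=-R.T@t
        d=R.T@np.array([(u-p["cx"])/p["fx"],(v-p["cy"])/p["fy"],1]); d/=np.linalg.norm(d)
        P=np.eye(3)-np.outer(d,d); A.append(P); b.append(P@C)
    A=np.vstack(A);b=np.hstack(b)
    X=np.linalg.lstsq(A,b,rcond=None)[0]
    return X,np.sqrt(np.mean((A@X-b)**2))
def onz(p,uv,z):
    R,t=p["R"],p["t"]; C=-R.T@t
    d=R.T@np.array([(uv[0]-p["cx"])/p["fx"],(uv[1]-p["cy"])/p["fy"],1])
    return C+d*(z-C[2])/d[2]
def proj(p,X):
    c=p["R"]@X+p["t"]; return np.array([p["fx"]*c[0]/c[2]+p["cx"],p["fy"]*c[1]/c[2]+p["cy"]])
E
python3 - <<'E'
from h import *
S=camera_params("scene");D=camera_params("side")
for n,a,b in [("reducer",(341.9,188.3),(370.2,193.1)),("brass",(371.9,202.4),(353.1,222.6)),("sleeve",(403.4,224),(347,252.5)),
 ("p_red",(340.8,182.9),(366.4,195.6)),("p_brass",(369.1,208.4),(354.7,227.4)),("p_sl",(403.4,228.1),(343.8,256.7)),("p_nip",(310.7,169.5),(378,170.8)),("rack",(299,264.9),(268.2,200.8)),("blue",(387.1,304.4),(247.9,264.2))]:
    X,r=tri((S,a),(D,b)); print(n,X.round(4),round(r,4))
E
```

```text
reducer [ 0.4655 -0.0373  0.0182] 0.0049
brass [0.4808 0.0488 0.0326] 0.0008
sleeve [0.4819 0.1201 0.0247] 0.002
p_red [ 0.4678 -0.0351  0.0245] 0.0008
p_brass [0.4786 0.0418 0.0089] 0.0003
p_sl [0.4861 0.1239 0.0173] 0.0014
p_nip [ 0.4576 -0.1237  0.0087] 0.0019
rack [0.6639 0.0044 0.0022] 0.0001
blue [0.6475 0.1826 0.0244] 0.0016
```

The scene view shows the shelf row, from the blue end (~430,246): sleeve (405,212), brass (371,193), reducer (342,172), nipple (312,155). The rack is farther from the robot, with its blue block at (386,299) and pads at (353,287), (314,267), (277,249) and (242,233). The side view agrees: the rack's blue block is at (249,260) and the shelf's blue end at (335,287). Both blue ends are at +y.

```bash
cat >> h.py <<'E'
def yaw(R): return np.degrees(np.arctan2(R[1,1],R[0,1]))  # world angle of tool y
def plan(target,yt=None,vmax=1.0,pos=None,y0=None):
    """rows (compact) from present pose to target xyz, tool-y angle yt (deg). row shift taken in axes before the row's spin"""
    s=sense(); p=np.array(s["position"] if pos is None else pos); a=yaw(s["tool_rot"]) if y0 is None else y0
    yt=a if yt is None else yt; d=np.array(target)-p; n=0
    for N in range(1,80):
        ang=a+(yt-a)*np.arange(N)/N; rows=[]
        for g in np.radians(ang):
            y=np.array([np.cos(g),np.sin(g),0]); x=np.array([-np.sin(g),np.cos(g),0]); z=np.array([0,0,-1])
            rows.append([x@d/N/.02,y@d/N/.02,z@d/N/.02,-(yt-a)/N/4])
        rows=np.array(rows)
        if np.abs(rows[:,:3]).max()<=vmax and np.abs(rows[:,3]).max()<=1: break
    print(N,"rows; pos",p.round(4),"yaw",round(a,2))
    R=rows.round(3)
    if np.ptp(R,axis=0).max()<.01: print("each",R.mean(0).round(3).tolist())
    else: print(R.round(2).tolist())
E
python3 - <<'E'
from h import *
s=sense();W=camera_params("wrist");C=-W["R"].T@W["t"]
print("cam in tool",(s["tool_rot"].T@(C-s["position"])).round(3));print((W["R"]@s["tool_rot"]).round(3),W["fx"])
plan([.50,.02,.33],-6.6)
E
```

```text
cam in tool [ 0.081 -0.    -0.142]
[[ 0.     1.     0.001]
 [-0.949  0.001 -0.316]
 [-0.316 -0.     0.949]] 351.14996466103446
31 rows; pos [0.1566 0.5272 0.2313] yaw 73.45
[[-0.76, -0.63, -0.16, 0.65], [-0.79, -0.59, -0.16, 0.65], [-0.82, -0.56, -0.16, 0.65], [-0.84, -0.52, -0.16, 0.65], [-0.86, -0.48, -0.16, 0.65], [-0.88, -0.44, -0.16, 0.65], [-0.9, -0.4, -0.16, 0.65], [-0.92, -0.36, -0.16, 0.65], [-0.94, -0.32, -0.16, 0.65], [-0.95, -0.27, -0.16, 0.65], [-0.96, -0.23, -0.16, 0.65], [-0.97, -0.19, -0.16, 0.65], [-0.98, -0.14, -0.16, 0.65], [-0.98, -0.1, -0.16, 0.65], [-0.99, -0.06, -0.16, 0.65], [-0.99, -0.01, -0.16, 0.65], [-0.99, 0.03, -0.16, 0.65], [-0.98, 0.08, -0.16, 0.65], [-0.98, 0.12, -0.16, 0.65], [-0.97, 0.17, -0.16, 0.65], [-0.96, 0.21, -0.16, 0.65], [-0.96, 0.25, -0.16, 0.65], [-0.94, 0.3, -0.16, 0.65], [-0.93, 0.34, -0.16, 0.65], [-0.91, 0.38, -0.16, 0.65], [-0.89, 0.42, -0.16, 0.65], [-0.87, 0.46, -0.16, 0.65], [-0.85, 0.5, -0.16, 0.65], [-0.83, 0.54, -0.16, 0.65], [-0.8, 0.57, -0.16, 0.65], [-0.78, 0.61, -0.16, 0.65]]
```

Emit:
apply_moves(plan=[{"delta_pos": [-0.76,-0.63,-0.16],"spin": 0.65,"jaw": 0},{"delta_pos": [-0.79,-0.59,-0.16],"spin": 0.65,"jaw": 0},{"delta_pos": [-0.82,-0.56,-0.16],"spin": 0.65,"jaw": 0},{"delta_pos": [-0.84,-0.52,-0.16],"spin": 0.65,"jaw": 0},{"delta_pos": [-0.86,-0.48,-0.16],"spin": 0.65,"jaw": 0},{"delta_pos": [-0.88,-0.44,-0.16],"spin": 0.65,"jaw": 0},{"delta_pos": [-0.9,-0.4,-0.16],"spin": 0.65,"jaw": 0},{"delta_pos": [-0.92,-0.36,-0.16],"spin": 0.65,"jaw": 0}])

```text
t: 1.9
position: [0.2456, 0.3948, 0.2573]
tool_rot: [[-0.793, 0.61, 0.0], [0.61, 0.793, 0.0], [0.0, 0.0, -1.0]]
ft_force: [-0.3, 0.1, 1.3]
gripper_width: 0.0851
finger_force: 0.0
```

Emit:
apply_moves(plan=[{"delta_pos": [-0.94,-0.32,-0.16],"spin": 0.65,"jaw": 0},{"delta_pos": [-0.95,-0.27,-0.16],"spin": 0.65,"jaw": 0},{"delta_pos": [-0.96,-0.23,-0.16],"spin": 0.65,"jaw": 0},{"delta_pos": [-0.97,-0.19,-0.16],"spin": 0.65,"jaw": 0},{"delta_pos": [-0.98,-0.14,-0.16],"spin": 0.65,"jaw": 0},{"delta_pos": [-0.98,-0.1,-0.16],"spin": 0.65,"jaw": 0},{"delta_pos": [-0.99,-0.06,-0.16],"spin": 0.65,"jaw": 0},{"delta_pos": [-0.99,-0.01,-0.16],"spin": 0.65,"jaw": 0}])

```text
t: 2.7
position: [0.3339, 0.2635, 0.2828]
tool_rot: [[-0.525, 0.851, 0.0], [0.851, 0.525, 0.0], [0.0, 0.0, -1.0]]
ft_force: [0.2, 0.9, 0.2]
gripper_width: 0.0855
finger_force: 0.0
```

Emit:
apply_moves(plan=[{"delta_pos": [-0.99,0.03,-0.16],"spin": 0.65,"jaw": 0},{"delta_pos": [-0.98,0.08,-0.16],"spin": 0.65,"jaw": 0},{"delta_pos": [-0.98,0.12,-0.16],"spin": 0.65,"jaw": 0},{"delta_pos": [-0.97,0.17,-0.16],"spin": 0.65,"jaw": 0},{"delta_pos": [-0.96,0.21,-0.16],"spin": 0.65,"jaw": 0},{"delta_pos": [-0.96,0.25,-0.16],"spin": 0.65,"jaw": 0},{"delta_pos": [-0.94,0.3,-0.16],"spin": 0.65,"jaw": 0},{"delta_pos": [-0.93,0.34,-0.16],"spin": 0.65,"jaw": 0}])

```text
t: 3.5
position: [0.4217, 0.1322, 0.3084]
tool_rot: [[-0.188, 0.982, 0.0], [0.982, 0.188, -0.0], [-0.0, 0.0, -1.0]]
ft_force: [0.3, -0.3, 0.2]
gripper_width: 0.0852
finger_force: 0.0
```

Emit:
apply_moves(plan=[{"delta_pos": [-0.91,0.38,-0.16],"spin": 0.65,"jaw": 0},{"delta_pos": [-0.89,0.42,-0.16],"spin": 0.65,"jaw": 0},{"delta_pos": [-0.87,0.46,-0.16],"spin": 0.65,"jaw": 0},{"delta_pos": [-0.85,0.5,-0.16],"spin": 0.65,"jaw": 0},{"delta_pos": [-0.83,0.54,-0.16],"spin": 0.65,"jaw": 0},{"delta_pos": [-0.8,0.57,-0.16],"spin": 0.65,"jaw": 0},{"delta_pos": [-0.78,0.61,-0.16],"spin": 0.65,"jaw": 0},{"delta_pos": [0,0,0],"spin": 0,"jaw": 0}])

```text
t: 4.3
position: [0.4988, 0.0146, 0.3309]
tool_rot: [[0.132, 0.991, 0.001], [0.991, -0.132, -0.003], [-0.003, 0.002, -1.0]]
ft_force: [0.2, -0.6, 1.0]
gripper_width: 0.086
finger_force: 0.0
```

Run:
```python
from h import *
import pickle
s=sense();print(s["t"],s["position"],yaw(s["tool_rot"]),s["joint_positions"].round(1))
W=camera_params("wrist");f=grab_frame("wrist");cv2.imwrite("pics/w1.png",f[:,:,::-1])
o={}
for n in ["reducer","brass","sleeve","nipple","place_reducer","place_brass","place_sleeve","place_nipple","job_rack","blue_block"]:
    o[n]=[(d["location"],round(d["conf"],2)) for d in spot_point("wrist",n)[:3]];print(n,o[n])
pickle.dump((W,o),open("w1.pkl","wb"))
```

```text
4.3 [0.49876774 0.0145922  0.33093819] -7.579947514389332 [-34.8  10.8  37.9  84.   -6.5  87.3  -4.7]
reducer []
brass [([299.9, 128.0], 0.71)]
sleeve [([290.5, 54.4], 0.68)]
nipple [([303.5, 237.2], 0.68)]
place_reducer [([299.7, 180.5], 0.9)]
place_brass [([295.4, 124.6], 0.98)]
place_sleeve [([293.3, 56.8], 0.91)]
place_nipple [([303.7, 236.4], 0.7)]
job_rack [([441.3, 135.4], 0.67)]
blue_block []
```

View pics/w1.png

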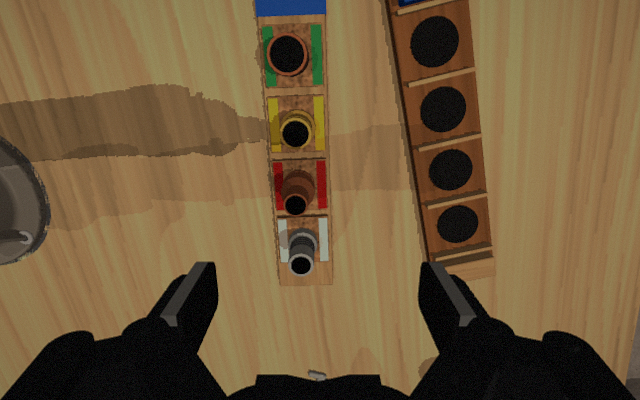

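The wrist view shows the fittings' dark bores at sleeve (287,55), brass (295,133), reducer (295,205) and nipple (301,265). The black pads are at (434,41), (443,109), (450,170) and (458,224), with the blue block at the top edge. I'll segment the dark blobs and triangulate them across the three cameras.

```bash
cat > blobs.py <<'E'
from h import *
import pickle
def blob(im,uv,th=45,r=24):
    u,v=map(int,uv); g=im.max(2); m=(g<th).astype(np.uint8)
    n,l,st,c=cv2.connectedComponentsWithStats(m)
    ys,xs=np.mgrid[0:400,0:640]; d=np.hypot(xs-u,ys-v)+1e3*(l==0); k=l.flat[d.argmin()]
    return c[k],st[k]
E
python3 - <<'E'
from blobs import *
W,_=pickle.load(open("w1.pkl","rb"))
P={"scene":camera_params("scene"),"side":camera_params("side"),"wrist":W}
F={"scene":"pics/scene0.png","side":"pics/side0.png","wrist":"pics/w1.png"}
I={k:cv2.imread(v) for k,v in F.items()}
g={"pad+120":((353,287),(257,237),(434,41)),"pad+40":((314,267),(265,205),(443,109)),"pad-40":((277,249),(273,177),(450,170)),"pad-120":((242,233),(279,152),(458,224)),
"sleeve":((406,203),(347,231),(287,55)),"brass":((371,185),(358,200),(295,133)),"reducer":((343,158),(370,166),(295,205)),"nipple":((312,143),(379,144),(301,265))}
for n,gs in g.items():
    obs=[];st=[]
    for c,uv in zip(P,gs):
        ct,s=blob(I[c],uv); obs.append((P[c],ct)); st.append(ct.round(1).tolist()+s[2:].tolist())
    X,r=tri(*obs); X2,r2=tri(*obs[:2]); print(n,X.round(4),round(r,4),X2.round(4),st)
    print("   reproj err",[(proj(p,X)-np.array(u)).round(1).tolist() for p,u in obs])
E
```

```text
pad+120 [0.6522 0.1167 0.0209] 0.0009 [0.6524 0.117  0.0214] [[353.2, 287.2, 31, 28, 668], [256.4, 236.9, 30, 23, 553], [434.2, 41.3, 49, 51, 1908]]
   reproj err [[-0.5, -1.1], [-0.5, 0.9], [0.2, -0.2]]
pad+40 [0.6606 0.0369 0.021 ] 0.0009 [0.6607 0.0372 0.0213] [[314.1, 267.9, 29, 27, 610], [264.8, 205.5, 28, 20, 458], [442.8, 108.9, 45, 45, 1605]]
   reproj err [[-0.5, -1.0], [-0.5, 0.8], [0.0, -0.2]]
pad-40 [ 0.6689 -0.0429  0.0213] 0.001 [ 0.669  -0.0425  0.0217] [[277.3, 249.9, 29, 25, 551], [272.2, 177.3, 27, 18, 380], [450.2, 169.4, 43, 41, 1370]]
   reproj err [[-0.5, -1.1], [-0.5, 0.9], [0.1, -0.2]]
pad-120 [ 0.6773 -0.1226  0.0213] 0.0011 [ 0.6773 -0.1224  0.0214] [[242.6, 233.0, 28, 23, 497], [279.0, 152.1, 25, 15, 313], [457.2, 223.7, 41, 38, 1177]]
   reproj err [[-0.5, -1.2], [-0.6, 0.9], [-0.1, -0.2]]
sleeve [0.4819 0.1219 0.0884] 0.0009 [0.4823 0.1226 0.0891] [[408.2, 203.0, 18, 13, 189], [347.6, 231.2, 20, 16, 239], [286.5, 53.7, 34, 36, 951]]
   reproj err [[-0.6, -1.0], [-0.3, 0.9], [0.3, -0.6]]
brass [0.4776 0.0398 0.0817] 0.0008 [0.4779 0.0404 0.0822] [[371.2, 184.6, 14, 10, 106], [357.8, 200.3, 15, 11, 128], [295.1, 133.7, 25, 26, 507]]
   reproj err [[-0.5, -0.8], [-0.3, 0.7], [0.1, -0.5]]
reducer [ 0.4675 -0.035   0.1048] 0.0009 [ 0.4678 -0.0341  0.1054] [[342.2, 157.1, 11, 7, 58], [370.3, 164.7, 12, 8, 72], [295.2, 205.0, 20, 19, 298]]
   reproj err [[-0.6, -0.9], [-0.3, 0.7], [0.1, -0.7]]
nipple [ 0.4608 -0.1165  0.0944] 0.0008 [ 0.4611 -0.1158  0.0947] [[310.9, 142.5, 11, 6, 51], [379.1, 142.6, 11, 8, 63], [300.5, 265.1, 18, 17, 252]]
   reproj err [[-0.4, -0.9], [-0.3, 0.6], [0.0, -0.6]]
```

Run:
```python
from h import *
plan([.482,.122,.14],0)
plan([.482,.122,.047],0,pos=[.482,.122,.14],y0=0)
```

```text
10 rows; pos [0.4972 0.019  0.3306] yaw -7.09
[[0.5, -0.14, 0.95, -0.18], [0.5, -0.13, 0.95, -0.18], [0.5, -0.13, 0.95, -0.18], [0.51, -0.12, 0.95, -0.18], [0.51, -0.11, 0.95, -0.18], [0.51, -0.11, 0.95, -0.18], [0.51, -0.1, 0.95, -0.18], [0.51, -0.1, 0.95, -0.18], [0.51, -0.09, 0.95, -0.18], [0.51, -0.08, 0.95, -0.18]]
5 rows; pos [0.482 0.122 0.14 ] yaw 0
each [0.0, 0.0, 0.93, 0.0]
```

Emit:
apply_moves(plan=[{"delta_pos": [0.5,-0.14,0.95],"spin": -0.18,"jaw": 0},{"delta_pos": [0.5,-0.13,0.95],"spin": -0.18,"jaw": 0},{"delta_pos": [0.5,-0.13,0.95],"spin": -0.18,"jaw": 0},{"delta_pos": [0.51,-0.12,0.95],"spin": -0.18,"jaw": 0},{"delta_pos": [0.51,-0.11,0.95],"spin": -0.18,"jaw": 0},{"delta_pos": [0.51,-0.11,0.95],"spin": -0.18,"jaw": 0},{"delta_pos": [0.51,-0.1,0.95],"spin": -0.18,"jaw": 0},{"delta_pos": [0.51,-0.1,0.95],"spin": -0.18,"jaw": 0}])

```text
t: 5.65
position: [0.4849, 0.1015, 0.1779]
tool_rot: [[0.023, 1.0, 0.0], [1.0, -0.023, 0.0], [0.0, 0.0, -1.0]]
ft_force: [-0.6, -0.1, 0.1]
gripper_width: 0.0851
finger_force: 0.0
```

Emit:
apply_moves(plan=[{"delta_pos": [0.51,-0.09,0.95],"spin": -0.18,"jaw": 0},{"delta_pos": [0.51,-0.08,0.95],"spin": -0.18,"jaw": 0},{"delta_pos": [0,0,0],"spin": 0,"jaw": 0},{"delta_pos": [0,0,0],"spin": 0,"jaw": 0},{"delta_pos": [0,0,0],"spin": 0,"jaw": 0}], grip_force=60)

```text
t: 6.15
position: [0.4832, 0.1206, 0.1418]
tool_rot: [[0.0, 1.0, 0.002], [1.0, -0.0, 0.0], [0.0, 0.002, -1.0]]
ft_force: [-0.3, -0.2, 0.4]
gripper_width: 0.0854
finger_force: 0.0
```

Run:
```python
from h import *
plan([.482,.122,.047],0)
```

```text
5 rows; pos [0.4832 0.1206 0.1418] yaw -0.02
each [0.014, -0.012, 0.948, -0.001]
```

Emit:
apply_moves(plan=[{"delta_pos": [0.01,-0.01,0.95],"spin": 0,"jaw": 0},{"delta_pos": [0.01,-0.01,0.95],"spin": 0,"jaw": 0},{"delta_pos": [0.01,-0.01,0.95],"spin": 0,"jaw": 0},{"delta_pos": [0,0,0.95],"spin": 0,"jaw": 0},{"delta_pos": [0,0,0.9],"spin": 0,"jaw": 0},{"delta_pos": [0,0,0],"spin": 0,"jaw": 1},{"delta_pos": [0,0,0],"spin": 0,"jaw": 1},{"delta_pos": [0,0,0],"spin": 0,"jaw": 1}], grip_force=60)

```text
t: 6.95
position: [0.4829, 0.1219, 0.048]
tool_rot: [[-0.0, 1.0, 0.003], [1.0, 0.0, 0.001], [0.001, 0.003, -1.0]]
ft_force: [0.5, -0.5, 0.4]
gripper_width: 0.044
finger_force: 0.0
```

Emit:
apply_moves(plan=[{"delta_pos": [0,0,0],"spin": 0,"jaw": 1},{"delta_pos": [0,0,0],"spin": 0,"jaw": 1},{"delta_pos": [0,0,0],"spin": 0,"jaw": 1},{"delta_pos": [0,0,0],"spin": 0,"jaw": 1}])

```text
t: 7.35
position: [0.4831, 0.1221, 0.0483]
tool_rot: [[-0.001, 1.0, 0.003], [1.0, 0.001, 0.001], [0.001, 0.003, -1.0]]
ft_force: [-0.9, -1.0, 6.9]
gripper_width: 0.0398
finger_force: 60.5
```

Emit:
apply_moves(plan=[{"delta_pos": [0,0,-0.5],"spin": 0,"jaw": 1},{"delta_pos": [0,0,-1],"spin": 0,"jaw": 1},{"delta_pos": [0,0,-1],"spin": 0,"jaw": 1},{"delta_pos": [0,0,-1],"spin": 0,"jaw": 1},{"delta_pos": [0,0,-1],"spin": 0,"jaw": 1},{"delta_pos": [0,0,-0.5],"spin": 0,"jaw": 1},{"delta_pos": [-0.47,0.37,0],"spin": 0,"jaw": 1},{"delta_pos": [-0.94,0.75,0],"spin": 0,"jaw": 1}])

```text
t: 8.15
position: [0.503, 0.0953, 0.1459]
tool_rot: [[-0.005, 1.0, -0.002], [1.0, 0.005, 0.001], [0.002, -0.002, -1.0]]
ft_force: [-0.3, -0.6, -2.9]
gripper_width: 0.0399
finger_force: 60.6
```

Emit:
apply_moves(plan=[{"delta_pos": [-0.94,0.75,0],"spin": 0,"jaw": 1},{"delta_pos": [-0.94,0.75,0],"spin": 0,"jaw": 1},{"delta_pos": [-0.94,0.75,0],"spin": 0,"jaw": 1},{"delta_pos": [-0.94,0.75,0],"spin": 0,"jaw": 1},{"delta_pos": [-0.94,0.75,0],"spin": 0,"jaw": 1},{"delta_pos": [-0.94,0.75,0],"spin": 0,"jaw": 1},{"delta_pos": [-0.94,0.75,0],"spin": 0,"jaw": 1},{"delta_pos": [-0.94,0.75,0],"spin": 0,"jaw": 1}])

```text
t: 8.95
position: [0.6238, -0.0584, 0.1447]
tool_rot: [[-0.0, 1.0, -0.003], [1.0, 0.0, -0.001], [-0.001, -0.003, -1.0]]
ft_force: [0.7, 0.8, -1.2]
gripper_width: 0.0399
finger_force: 60.6
```

Emit:
apply_moves(plan=[{"delta_pos": [-0.94,0.75,0],"spin": 0,"jaw": 1},{"delta_pos": [-0.94,0.75,0],"spin": 0,"jaw": 1},{"delta_pos": [-0.94,0.75,0],"spin": 0,"jaw": 1},{"delta_pos": [-0.47,0.37,0],"spin": 0,"jaw": 1},{"delta_pos": [0,0,0],"spin": 0,"jaw": 1},{"delta_pos": [0,0,0],"spin": 0,"jaw": 1},{"delta_pos": [0,0,0],"spin": 0,"jaw": 1}])

```text
t: 9.65
position: [0.6759, -0.121, 0.1457]
tool_rot: [[-0.002, 1.0, -0.002], [1.0, 0.002, 0.001], [0.001, -0.002, -1.0]]
ft_force: [0.5, 0.7, -0.8]
gripper_width: 0.0398
finger_force: 60.7
```

Run:
```python
from h import *
s=sense();print(s["gripper_width"],s["finger_force"],s["ft_force"],s["joint_positions"].round(1))
cv2.imwrite("pics/w2.png",grab_frame("wrist")[:,:,::-1])
plan([.677,-.1226,.053],0)
```

```text
0.03983440715748085 60.72510123252869 [ 0.50322633  0.72808895 -0.81102199] [ -9.   39.8  32.2  70.  -20.6  75.8  22.2]
5 rows; pos [ 0.6761 -0.1209  0.1461] yaw 0.14
each [-0.017, 0.009, 0.931, 0.007]
```

View pics/w2.png

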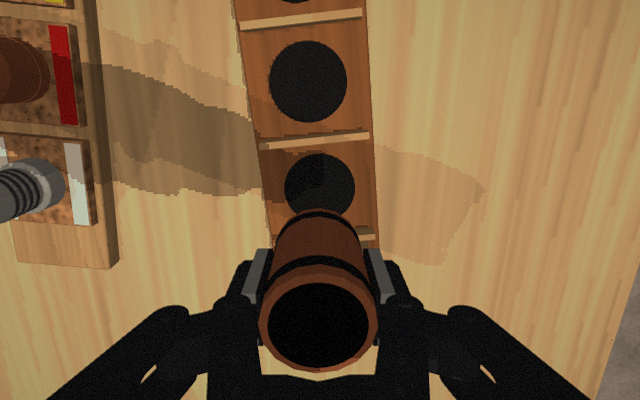

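The sleeve is held upright at (318,290) and lines up with the last pad (320,188), so I'll lower it.

Emit:
apply_moves(plan=[{"delta_pos": [-0.02,0.01,0.93],"spin": 0,"jaw": 1},{"delta_pos": [-0.02,0.01,0.93],"spin": 0,"jaw": 1},{"delta_pos": [-0.02,0.01,0.93],"spin": 0,"jaw": 1},{"delta_pos": [-0.02,0.01,0.93],"spin": 0,"jaw": 1},{"delta_pos": [0,0,0.83],"spin": 0,"jaw": 1},{"delta_pos": [0,0,0.2],"spin": 0,"jaw": 1},{"delta_pos": [0,0,0.1],"spin": 0,"jaw": 1},{"delta_pos": [0,0,0],"spin": 0,"jaw": 1}])

```text
t: 10.5
position: [0.6778, -0.1239, 0.0502]
tool_rot: [[-0.001, 1.0, 0.001], [1.0, 0.001, -0.0], [-0.0, 0.001, -1.0]]
ft_force: [-0.1, -0.4, -2.4]
gripper_width: 0.0399
finger_force: 60.7
```

Emit:
apply_moves(plan=[{"delta_pos": [0,0,0.05],"spin": 0,"jaw": 1},{"delta_pos": [0,0,0],"spin": 0,"jaw": 1}])

```text
t: 10.7
position: [0.6779, -0.1241, 0.0494]
tool_rot: [[-0.001, 1.0, 0.002], [1.0, 0.001, -0.0], [-0.0, 0.002, -1.0]]
ft_force: [0.2, -0.1, -1.6]
gripper_width: 0.0402
finger_force: 60.7
```

Emit:
apply_moves(plan=[{"delta_pos": [0,0,0.1],"spin": 0,"jaw": 1},{"delta_pos": [0,0,0.05],"spin": 0,"jaw": 1},{"delta_pos": [0,0,0],"spin": 0,"jaw": 1}])

```text
t: 11.0
position: [0.6773, -0.1239, 0.0455]
tool_rot: [[-0.001, 1.0, 0.0], [1.0, 0.001, 0.0], [0.0, 0.0, -1.0]]
ft_force: [0.3, 0.5, -1.9]
gripper_width: 0.0393
finger_force: 60.8
```

Emit:
apply_moves(plan=[{"delta_pos": [0,0,0.05],"spin": 0,"jaw": 1},{"delta_pos": [0,0,0],"spin": 0,"jaw": 1}])

```text
t: 11.2
position: [0.6773, -0.1239, 0.0454]
tool_rot: [[-0.001, 1.0, 0.0], [1.0, 0.001, 0.0], [0.0, 0.0, -1.0]]
ft_force: [-1.7, 0.5, 4.2]
gripper_width: 0.0395
finger_force: 60.8
```

Emit:
apply_moves(plan=[{"delta_pos": [0,0,0],"spin": 0,"jaw": 0.3},{"delta_pos": [0,0,0],"spin": 0,"jaw": 0},{"delta_pos": [0,0,0],"spin": 0,"jaw": 0},{"delta_pos": [0,0,0],"spin": 0,"jaw": 0},{"delta_pos": [0,0,-0.5],"spin": 0,"jaw": 0},{"delta_pos": [0,0,-1],"spin": 0,"jaw": 0},{"delta_pos": [0,0,-1],"spin": 0,"jaw": 0},{"delta_pos": [0,0,-1],"spin": 0,"jaw": 0}])

```text
t: 12.0
position: [0.6775, -0.124, 0.116]
tool_rot: [[-0.001, 1.0, 0.001], [1.0, 0.001, -0.0], [-0.0, 0.001, -1.0]]
ft_force: [0.5, -1.4, 0.4]
gripper_width: 0.0854
finger_force: 0.0
```

Emit:
apply_moves(plan=[{"delta_pos": [0,0,-1],"spin": 0,"jaw": 0},{"delta_pos": [0,0,-0.5],"spin": 0,"jaw": 0},{"delta_pos": [0.74,-0.91,0],"spin": 0,"jaw": 0},{"delta_pos": [0.74,-0.91,0],"spin": 0,"jaw": 0},{"delta_pos": [0.74,-0.91,0],"spin": 0,"jaw": 0},{"delta_pos": [0.74,-0.91,0],"spin": 0,"jaw": 0},{"delta_pos": [0.74,-0.91,0],"spin": 0,"jaw": 0},{"delta_pos": [0.74,-0.91,0],"spin": 0,"jaw": 0}])

```text
t: 12.8
position: [0.5671, -0.0346, 0.1445]
tool_rot: [[-0.001, 1.0, -0.0], [1.0, 0.001, 0.0], [0.0, -0.0, -1.0]]
ft_force: [-0.2, -0.2, 0.1]
gripper_width: 0.0858
finger_force: 0.0
```

Emit:
apply_moves(plan=[{"delta_pos": [0.74,-0.91,0],"spin": 0,"jaw": 0},{"delta_pos": [0.74,-0.91,0],"spin": 0,"jaw": 0},{"delta_pos": [0.74,-0.91,0],"spin": 0,"jaw": 0},{"delta_pos": [0.74,-0.91,0],"spin": 0,"jaw": 0},{"delta_pos": [0.74,-0.91,0],"spin": 0,"jaw": 0},{"delta_pos": [0,0,0],"spin": 0,"jaw": 0},{"delta_pos": [0,0,0],"spin": 0,"jaw": 0},{"delta_pos": [0,0,0],"spin": 0,"jaw": 0}])

```text
t: 13.6
position: [0.4777, 0.0379, 0.1448]
tool_rot: [[0.0, 1.0, 0.001], [1.0, -0.0, -0.001], [-0.001, 0.001, -1.0]]
ft_force: [0.2, -0.7, 0.4]
gripper_width: 0.0854
finger_force: 0.0
```

Run:
```python
from h import *
s=sense();print(s["joint_positions"].round(1))
plan([.4776,.0398,.046],0)
f=grab_frame("side");cv2.imwrite("pics/s2.png",cv2.resize(f[100:300,200:440,::-1],None,fx=2.5,fy=2.5))
```

```text
[-34.9  15.   34.1 106.   -9.4  61.8   2.7]
5 rows; pos [0.4777 0.0379 0.1448] yaw -0.01
each [0.019, -0.001, 0.988, 0.0]
```

View pics/s2.png

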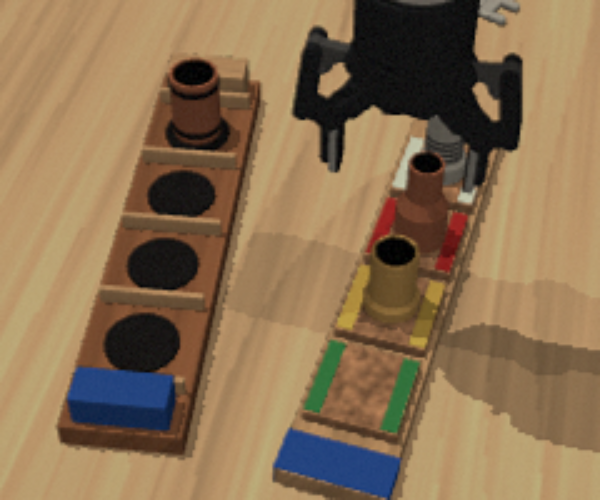

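The sleeve stands upright on the far pad at crop (197,105), and the place with green tape is empty. Next is the brass.

Emit:
apply_moves(plan=[{"delta_pos": [0.02,0,0.98],"spin": 0,"jaw": 0},{"delta_pos": [0.02,0,0.98],"spin": 0,"jaw": 0},{"delta_pos": [0.02,0,0.98],"spin": 0,"jaw": 0},{"delta_pos": [0.02,0,0.98],"spin": 0,"jaw": 0},{"delta_pos": [0,0,0.98],"spin": 0,"jaw": 0},{"delta_pos": [0,0,0],"spin": 0,"jaw": 1},{"delta_pos": [0,0,0],"spin": 0,"jaw": 1},{"delta_pos": [0,0,0],"spin": 0,"jaw": 1}])

```text
t: 14.45
position: [0.4783, 0.0399, 0.0475]
tool_rot: [[-0.0, 1.0, 0.002], [1.0, 0.0, 0.0], [0.0, 0.002, -1.0]]
ft_force: [0.4, 0.1, -0.1]
gripper_width: 0.0435
finger_force: 0.0
```

Emit:
apply_moves(plan=[{"delta_pos": [0,0,0],"spin": 0,"jaw": 1},{"delta_pos": [0,0,0],"spin": 0,"jaw": 1},{"delta_pos": [0,0,0],"spin": 0,"jaw": 1},{"delta_pos": [0,0,0],"spin": 0,"jaw": 1}])

```text
t: 14.85
position: [0.4784, 0.0402, 0.0479]
tool_rot: [[-0.001, 1.0, 0.003], [1.0, 0.001, 0.0], [0.0, 0.003, -1.0]]
ft_force: [-0.0, 0.2, 6.3]
gripper_width: 0.0341
finger_force: 60.0
```

Emit:
apply_moves(plan=[{"delta_pos": [0,0,-0.5],"spin": 0,"jaw": 1},{"delta_pos": [0,0,-1],"spin": 0,"jaw": 1},{"delta_pos": [0,0,-1],"spin": 0,"jaw": 1},{"delta_pos": [0,0,-1],"spin": 0,"jaw": 1},{"delta_pos": [0,0,-1],"spin": 0,"jaw": 1},{"delta_pos": [0,0,-0.5],"spin": 0,"jaw": 1}])

```text
t: 15.45
position: [0.4774, 0.0404, 0.1481]
tool_rot: [[-0.001, 1.0, 0.002], [1.0, 0.001, 0.001], [0.001, 0.002, -1.0]]
ft_force: [-0.4, -0.0, -2.4]
gripper_width: 0.0338
finger_force: 60.0
```

Emit:
apply_moves(plan=[{"delta_pos": [-0.21,0.48,0],"spin": 0,"jaw": 1},{"delta_pos": [-0.42,0.96,0],"spin": 0,"jaw": 1},{"delta_pos": [-0.42,0.96,0],"spin": 0,"jaw": 1},{"delta_pos": [-0.42,0.96,0],"spin": 0,"jaw": 1},{"delta_pos": [-0.42,0.96,0],"spin": 0,"jaw": 1},{"delta_pos": [-0.42,0.96,0],"spin": 0,"jaw": 1},{"delta_pos": [-0.42,0.96,0],"spin": 0,"jaw": 1},{"delta_pos": [-0.42,0.96,0],"spin": 0,"jaw": 1}])

```text
t: 16.25
position: [0.6212, -0.0232, 0.1443]
tool_rot: [[-0.001, 1.0, -0.003], [1.0, 0.001, -0.0], [-0.0, -0.003, -1.0]]
ft_force: [-0.4, -0.1, -3.0]
gripper_width: 0.0343
finger_force: 60.1
```

Emit:
apply_moves(plan=[{"delta_pos": [-0.42,0.96,0],"spin": 0,"jaw": 1},{"delta_pos": [-0.42,0.96,0],"spin": 0,"jaw": 1},{"delta_pos": [-0.21,0.48,0],"spin": 0,"jaw": 1},{"delta_pos": [0,0,0],"spin": 0,"jaw": 1},{"delta_pos": [0,0,0],"spin": 0,"jaw": 1},{"delta_pos": [0,0,0],"spin": 0,"jaw": 1}])

```text
t: 16.85
position: [0.6681, -0.0429, 0.1456]
tool_rot: [[-0.001, 1.0, -0.002], [1.0, 0.001, 0.001], [0.001, -0.002, -1.0]]
ft_force: [-0.4, 0.2, -2.6]
gripper_width: 0.0335
finger_force: 60.3
```

Run:
```python
from h import *
plan([.6689,-.0429,.05],0)
s=sense();print(s["gripper_width"],s["finger_force"])
```

```text
5 rows; pos [ 0.6681 -0.0429  0.1456] yaw 0.08
each [0.0, 0.008, 0.956, 0.004]
0.03352981705097022 60.25917291641235
```

Emit:
apply_moves(plan=[{"delta_pos": [0,0.01,0.95],"spin": 0,"jaw": 1},{"delta_pos": [0,0.01,0.95],"spin": 0,"jaw": 1},{"delta_pos": [0,0,0.95],"spin": 0,"jaw": 1},{"delta_pos": [0,0,0.95],"spin": 0,"jaw": 1},{"delta_pos": [0,0,0.85],"spin": 0,"jaw": 1},{"delta_pos": [0,0,0.1],"spin": 0,"jaw": 1},{"delta_pos": [0,0,0.1],"spin": 0,"jaw": 1},{"delta_pos": [0,0,0],"spin": 0,"jaw": 1}])

```text
t: 17.65
position: [0.6699, -0.0433, 0.0505]
tool_rot: [[-0.001, 1.0, 0.002], [1.0, 0.001, -0.0], [-0.0, 0.002, -1.0]]
ft_force: [0.9, -0.2, -2.7]
gripper_width: 0.0338
finger_force: 60.2
```

Emit:
apply_moves(plan=[{"delta_pos": [0,0,0.08],"spin": 0,"jaw": 1},{"delta_pos": [0,0,0],"spin": 0,"jaw": 1}])

```text
t: 17.85
position: [0.6699, -0.0435, 0.0487]
tool_rot: [[-0.001, 1.0, 0.001], [1.0, 0.001, -0.0], [-0.0, 0.001, -1.0]]
ft_force: [0.4, -0.3, -3.2]
gripper_width: 0.0345
finger_force: 60.2
```

Emit:
apply_moves(plan=[{"delta_pos": [0,0,0.08],"spin": 0,"jaw": 1},{"delta_pos": [0,0,0.05],"spin": 0,"jaw": 1},{"delta_pos": [0,0,0],"spin": 0,"jaw": 1}])

```text
t: 18.15
position: [0.6693, -0.0434, 0.0451]
tool_rot: [[-0.001, 1.0, -0.0], [1.0, 0.001, 0.0], [0.0, -0.0, -1.0]]
ft_force: [-1.1, 0.4, -2.0]
gripper_width: 0.0342
finger_force: 60.2
```

Emit:
apply_moves(plan=[{"delta_pos": [0,0,0.05],"spin": 0,"jaw": 1},{"delta_pos": [0,0,0],"spin": 0,"jaw": 1}])

```text
t: 18.35
position: [0.6693, -0.0435, 0.045]
tool_rot: [[-0.001, 1.0, -0.0], [1.0, 0.001, 0.0], [0.0, -0.0, -1.0]]
ft_force: [-3.1, 1.6, 2.1]
gripper_width: 0.034
finger_force: 60.3
```

Emit:
apply_moves(plan=[{"delta_pos": [0,0,0],"spin": 0,"jaw": 0.3},{"delta_pos": [0,0,0],"spin": 0,"jaw": 0},{"delta_pos": [0,0,0],"spin": 0,"jaw": 0},{"delta_pos": [0,0,0],"spin": 0,"jaw": 0},{"delta_pos": [0,0,-0.5],"spin": 0,"jaw": 0},{"delta_pos": [0,0,-1],"spin": 0,"jaw": 0},{"delta_pos": [0,0,-1],"spin": 0,"jaw": 0},{"delta_pos": [0,0,-1],"spin": 0,"jaw": 0}])

```text
t: 19.15
position: [0.6696, -0.0436, 0.1158]
tool_rot: [[-0.001, 1.0, 0.001], [1.0, 0.001, -0.0], [-0.0, 0.001, -1.0]]
ft_force: [0.2, -0.4, 1.0]
gripper_width: 0.0857
finger_force: 0.0
```

Emit:
apply_moves(plan=[{"delta_pos": [0,0,-1],"spin": 0,"jaw": 0},{"delta_pos": [0,0,-0.5],"spin": 0,"jaw": 0},{"delta_pos": [0.04,-0.92,0],"spin": 0,"jaw": 0},{"delta_pos": [0.04,-0.92,0],"spin": 0,"jaw": 0},{"delta_pos": [0.04,-0.92,0],"spin": 0,"jaw": 0},{"delta_pos": [0.04,-0.92,0],"spin": 0,"jaw": 0},{"delta_pos": [0.04,-0.92,0],"spin": 0,"jaw": 0},{"delta_pos": [0.04,-0.92,0],"spin": 0,"jaw": 0}])

```text
t: 19.95
position: [0.5581, -0.0388, 0.1443]
tool_rot: [[-0.001, 1.0, -0.0], [1.0, 0.001, 0.0], [0.0, -0.0, -1.0]]
ft_force: [-0.2, 0.3, 0.1]
gripper_width: 0.0854
finger_force: 0.0
```

Emit:
apply_moves(plan=[{"delta_pos": [0.04,-0.92,0],"spin": 0,"jaw": 0},{"delta_pos": [0.04,-0.92,0],"spin": 0,"jaw": 0},{"delta_pos": [0.04,-0.92,0],"spin": 0,"jaw": 0},{"delta_pos": [0.04,-0.92,0],"spin": 0,"jaw": 0},{"delta_pos": [0.04,-0.92,0],"spin": 0,"jaw": 0},{"delta_pos": [0,0,0],"spin": 0,"jaw": 0},{"delta_pos": [0,0,0],"spin": 0,"jaw": 0},{"delta_pos": [0,0,0],"spin": 0,"jaw": 0}])

```text
t: 20.75
position: [0.4681, -0.0349, 0.1446]
tool_rot: [[-0.001, 1.0, 0.002], [1.0, 0.001, -0.0], [-0.0, 0.002, -1.0]]
ft_force: [-0.2, -0.3, 0.3]
gripper_width: 0.0851
finger_force: 0.0
```

Run:
```python
from h import *
plan([.4675,-.035,.071],0)
f=grab_frame("side");cv2.imwrite("pics/s3.png",cv2.resize(f[100:300,200:440,::-1],None,fx=2.5,fy=2.5))
```

```text
4 rows; pos [ 0.4681 -0.0349  0.1446] yaw 0.07
each [-0.001, -0.008, 0.92, 0.004]
```

View pics/s3.png

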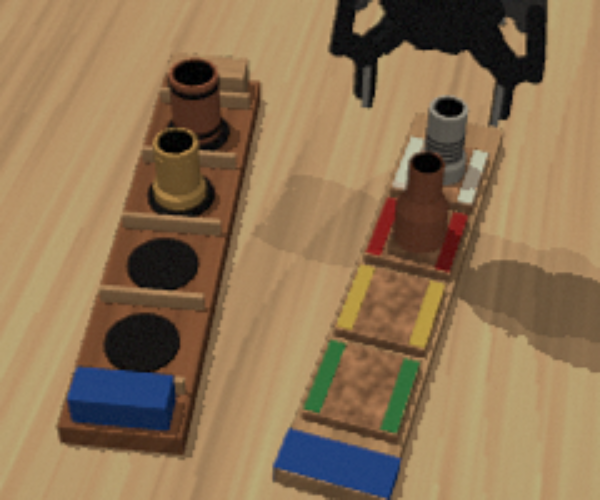

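The brass stands on its pad at crop (180,170), and the sleeve is undisturbed. Next is the reducer, gripped by its neck.

Emit:
apply_moves(plan=[{"delta_pos": [0,-0.01,0.92],"spin": 0,"jaw": 0},{"delta_pos": [0,-0.01,0.92],"spin": 0,"jaw": 0},{"delta_pos": [0,-0.01,0.92],"spin": 0,"jaw": 0},{"delta_pos": [0,0,0.92],"spin": 0,"jaw": 0},{"delta_pos": [0,0,0],"spin": 0,"jaw": 0},{"delta_pos": [0,0,0],"spin": 0,"jaw": 1},{"delta_pos": [0,0,0],"spin": 0,"jaw": 1},{"delta_pos": [0,0,0],"spin": 0,"jaw": 1}])

```text
t: 21.6
position: [0.4675, -0.0349, 0.0717]
tool_rot: [[-0.001, 1.0, 0.002], [1.0, 0.001, 0.0], [0.0, 0.002, -1.0]]
ft_force: [0.1, 0.5, -1.0]
gripper_width: 0.0438
finger_force: 0.0
```

Emit:
apply_moves(plan=[{"delta_pos": [0,0,0],"spin": 0,"jaw": 1},{"delta_pos": [0,0,0],"spin": 0,"jaw": 1},{"delta_pos": [0,0,0],"spin": 0,"jaw": 1},{"delta_pos": [0,0,0],"spin": 0,"jaw": 1},{"delta_pos": [0,0,0],"spin": 0,"jaw": 1}])

```text
t: 22.1
position: [0.4674, -0.0349, 0.0717]
tool_rot: [[-0.001, 1.0, 0.002], [1.0, 0.001, 0.0], [0.0, 0.002, -1.0]]
ft_force: [-0.0, -0.2, 5.9]
gripper_width: 0.0263
finger_force: 57.3
```

Emit:
apply_moves(plan=[{"delta_pos": [0,0,-0.5],"spin": 0,"jaw": 1},{"delta_pos": [0,0,-1],"spin": 0,"jaw": 1},{"delta_pos": [0,0,-1],"spin": 0,"jaw": 1},{"delta_pos": [0,0,-1],"spin": 0,"jaw": 1},{"delta_pos": [0,0,-1],"spin": 0,"jaw": 1},{"delta_pos": [0,0,-0.5],"spin": 0,"jaw": 1}])

```text
t: 22.7
position: [0.4669, -0.035, 0.1723]
tool_rot: [[-0.001, 1.0, 0.002], [1.0, 0.001, 0.0], [0.0, 0.002, -1.0]]
ft_force: [0.8, -0.5, -2.1]
gripper_width: 0.0261
finger_force: 56.7
```

Emit:
apply_moves(plan=[{"delta_pos": [0.18,0.48,0],"spin": 0,"jaw": 1},{"delta_pos": [0.36,0.97,0],"spin": 0,"jaw": 1},{"delta_pos": [0.36,0.97,0],"spin": 0,"jaw": 1},{"delta_pos": [0.36,0.97,0],"spin": 0,"jaw": 1},{"delta_pos": [0.36,0.97,0],"spin": 0,"jaw": 1},{"delta_pos": [0.36,0.97,0],"spin": 0,"jaw": 1},{"delta_pos": [0.36,0.97,0],"spin": 0,"jaw": 1},{"delta_pos": [0.36,0.97,0],"spin": 0,"jaw": 1}])

```text
t: 23.5
position: [0.6121, 0.0203, 0.1684]
tool_rot: [[-0.002, 1.0, -0.003], [1.0, 0.002, 0.0], [0.0, -0.003, -1.0]]
ft_force: [-0.5, -0.3, -1.4]
gripper_width: 0.0262
finger_force: 56.7
```

Emit:
apply_moves(plan=[{"delta_pos": [0.36,0.97,0],"spin": 0,"jaw": 1},{"delta_pos": [0.36,0.97,0],"spin": 0,"jaw": 1},{"delta_pos": [0.18,0.48,0],"spin": 0,"jaw": 1},{"delta_pos": [0,0,0],"spin": 0,"jaw": 1},{"delta_pos": [0,0,0],"spin": 0,"jaw": 1},{"delta_pos": [0,0,0],"spin": 0,"jaw": 1}])

```text
t: 24.1
position: [0.6593, 0.0368, 0.1699]
tool_rot: [[-0.0, 1.0, -0.002], [1.0, 0.0, -0.0], [-0.0, -0.002, -1.0]]
ft_force: [0.6, -0.3, -1.4]
gripper_width: 0.0263
finger_force: 56.8
```

Run:
```python
from h import *
plan([.6606,.0369,.074],0)
s=sense();print(s["gripper_width"],s["finger_force"],s["joint_positions"].round(1))
```

```text
5 rows; pos [0.6593 0.0368 0.1699] yaw 0.01
each [0.001, 0.013, 0.959, 0.001]
0.0263258108227148 56.790785025805235 [-24.   35.7  32.9  73.4 -19.   76.3   8.5]
```

Emit:
apply_moves(plan=[{"delta_pos": [0,0.01,0.96],"spin": 0,"jaw": 1},{"delta_pos": [0,0.01,0.96],"spin": 0,"jaw": 1},{"delta_pos": [0,0,0.96],"spin": 0,"jaw": 1},{"delta_pos": [0,0,0.96],"spin": 0,"jaw": 1},{"delta_pos": [0,0,0.96],"spin": 0,"jaw": 1},{"delta_pos": [0,0,0.08],"spin": 0,"jaw": 1},{"delta_pos": [0,0,0.05],"spin": 0,"jaw": 1},{"delta_pos": [0,0,0],"spin": 0,"jaw": 1}])

```text
t: 24.9
position: [0.6613, 0.0371, 0.0734]
tool_rot: [[-0.001, 1.0, 0.002], [1.0, 0.001, 0.0], [0.0, 0.002, -1.0]]
ft_force: [-0.2, -0.5, -0.2]
gripper_width: 0.0262
finger_force: 56.8
```

Emit:
apply_moves(plan=[{"delta_pos": [0,0,0.05],"spin": 0,"jaw": 1},{"delta_pos": [0,0,0],"spin": 0,"jaw": 1},{"delta_pos": [0,0,0],"spin": 0,"jaw": 1}])

```text
t: 25.2
position: [0.6609, 0.0374, 0.0717]
tool_rot: [[-0.001, 1.0, 0.001], [1.0, 0.001, 0.0], [0.0, 0.001, -1.0]]
ft_force: [-0.3, 0.4, -1.8]
gripper_width: 0.0264
finger_force: 56.8
```

Emit:
apply_moves(plan=[{"delta_pos": [0,0,0.08],"spin": 0,"jaw": 1},{"delta_pos": [0,0,0.04],"spin": 0,"jaw": 1},{"delta_pos": [0,0,0],"spin": 0,"jaw": 1}])

```text
t: 25.5
position: [0.6606, 0.0373, 0.0688]
tool_rot: [[-0.001, 1.0, 0.0], [1.0, 0.001, 0.0], [0.0, 0.0, -1.0]]
ft_force: [0.0, -0.4, -0.7]
gripper_width: 0.0258
finger_force: 57.1
```

Emit:
apply_moves(plan=[{"delta_pos": [0,0,0.05],"spin": 0,"jaw": 1},{"delta_pos": [0,0,0],"spin": 0,"jaw": 1}])

```text
t: 25.7
position: [0.6606, 0.0373, 0.0688]
tool_rot: [[-0.001, 1.0, 0.0], [1.0, 0.001, 0.0], [0.0, 0.0, -1.0]]
ft_force: [-2.9, 0.5, 4.8]
gripper_width: 0.0261
finger_force: 57.8
```

Emit:
apply_moves(plan=[{"delta_pos": [0,0,0],"spin": 0,"jaw": 0.3},{"delta_pos": [0,0,0],"spin": 0,"jaw": 0},{"delta_pos": [0,0,0],"spin": 0,"jaw": 0},{"delta_pos": [0,0,0],"spin": 0,"jaw": 0},{"delta_pos": [0,0,-0.5],"spin": 0,"jaw": 0},{"delta_pos": [0,0,-1],"spin": 0,"jaw": 0},{"delta_pos": [0,0,-1],"spin": 0,"jaw": 0},{"delta_pos": [0,0,-1],"spin": 0,"jaw": 0}])

```text
t: 26.5
position: [0.6607, 0.0372, 0.1392]
tool_rot: [[-0.001, 1.0, 0.001], [1.0, 0.001, -0.0], [-0.0, 0.001, -1.0]]
ft_force: [0.4, 0.1, 0.3]
gripper_width: 0.0853
finger_force: 0.0
```

Emit:
apply_moves(plan=[{"delta_pos": [0,0,-0.5],"spin": 0,"jaw": 0},{"delta_pos": [-0.7,-0.91,0],"spin": 0,"jaw": 0},{"delta_pos": [-0.7,-0.91,0],"spin": 0,"jaw": 0},{"delta_pos": [-0.7,-0.91,0],"spin": 0,"jaw": 0},{"delta_pos": [-0.7,-0.91,0],"spin": 0,"jaw": 0},{"delta_pos": [-0.7,-0.91,0],"spin": 0,"jaw": 0},{"delta_pos": [-0.7,-0.91,0],"spin": 0,"jaw": 0},{"delta_pos": [-0.7,-0.91,0],"spin": 0,"jaw": 0}])

```text
t: 27.3
position: [0.5323, -0.0614, 0.1478]
tool_rot: [[-0.001, 1.0, -0.0], [1.0, 0.001, 0.0], [0.0, -0.0, -1.0]]
ft_force: [0.8, -0.0, 0.5]
gripper_width: 0.0851
finger_force: 0.0
```

Emit:
apply_moves(plan=[{"delta_pos": [-0.7,-0.91,0],"spin": 0,"jaw": 0},{"delta_pos": [-0.7,-0.91,0],"spin": 0,"jaw": 0},{"delta_pos": [-0.7,-0.91,0],"spin": 0,"jaw": 0},{"delta_pos": [-0.7,-0.91,0],"spin": 0,"jaw": 0},{"delta_pos": [0,0,0],"spin": 0,"jaw": 0},{"delta_pos": [0,0,0],"spin": 0,"jaw": 0},{"delta_pos": [0,0,0],"spin": 0,"jaw": 0}])

```text
t: 28.0
position: [0.4614, -0.116, 0.1479]
tool_rot: [[-0.002, 1.0, 0.001], [1.0, 0.002, 0.0], [0.0, 0.001, -1.0]]
ft_force: [-0.0, -0.6, 0.6]
gripper_width: 0.0857
finger_force: 0.0
```

Run:
```python
from h import *
plan([.4608,-.1165,.054],0)
f=grab_frame("side");cv2.imwrite("pics/s4.png",cv2.resize(f[100:300,200:440,::-1],None,fx=2.5,fy=2.5))
print(sense()["joint_positions"].round(1))
```

```text
5 rows; pos [ 0.4614 -0.116   0.1479] yaw 0.14
each [-0.005, -0.006, 0.939, 0.007]
[-19.9  15.   38.5 106.3 -10.5  62.2  22.7]
```

View pics/s4.png

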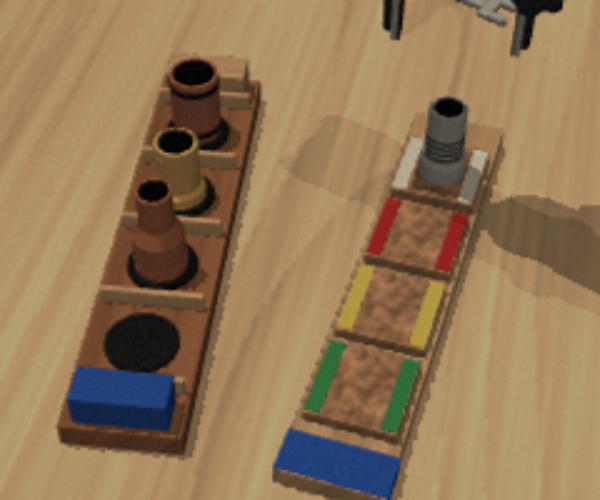

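Three fittings stand upright on their pads: the reducer at crop (160,240), with the brass and sleeve behind it. Next is the nipple.

Emit:
apply_moves(plan=[{"delta_pos": [-0.01,-0.01,0.94],"spin": 0,"jaw": 0},{"delta_pos": [-0.01,-0.01,0.94],"spin": 0,"jaw": 0},{"delta_pos": [0,-0.01,0.94],"spin": 0,"jaw": 0},{"delta_pos": [0,0,0.94],"spin": 0,"jaw": 0},{"delta_pos": [0,0,0.94],"spin": 0,"jaw": 0},{"delta_pos": [0,0,0],"spin": 0,"jaw": 0},{"delta_pos": [0,0,0],"spin": 0,"jaw": 1},{"delta_pos": [0,0,0],"spin": 0,"jaw": 1}])

```text
t: 28.85
position: [0.4611, -0.1173, 0.0546]
tool_rot: [[-0.002, 1.0, 0.002], [1.0, 0.002, -0.0], [-0.0, 0.002, -1.0]]
ft_force: [-0.5, 0.1, -0.7]
gripper_width: 0.0588
finger_force: 0.0
```

Emit:
apply_moves(plan=[{"delta_pos": [0,0,0],"spin": 0,"jaw": 1},{"delta_pos": [0,0,0],"spin": 0,"jaw": 1},{"delta_pos": [0,0,0],"spin": 0,"jaw": 1},{"delta_pos": [0,0,0],"spin": 0,"jaw": 1},{"delta_pos": [0,0,0],"spin": 0,"jaw": 1},{"delta_pos": [0,0,0],"spin": 0,"jaw": 1}])

```text
t: 29.45
position: [0.4609, -0.1174, 0.0547]
tool_rot: [[-0.001, 1.0, 0.002], [1.0, 0.001, 0.0], [0.0, 0.002, -1.0]]
ft_force: [0.8, -0.3, 6.2]
gripper_width: 0.03
finger_force: 59.1
```

Emit:
apply_moves(plan=[{"delta_pos": [0,0,-0.5],"spin": 0,"jaw": 1},{"delta_pos": [0,0,-1],"spin": 0,"jaw": 1},{"delta_pos": [0,0,-1],"spin": 0,"jaw": 1},{"delta_pos": [0,0,-1],"spin": 0,"jaw": 1},{"delta_pos": [0,0,-1],"spin": 0,"jaw": 1},{"delta_pos": [0,0,-1],"spin": 0,"jaw": 1},{"delta_pos": [0,0,-0.5],"spin": 0,"jaw": 1}])

```text
t: 30.15
position: [0.46, -0.1175, 0.175]
tool_rot: [[-0.001, 1.0, 0.001], [1.0, 0.001, -0.0], [-0.0, 0.001, -1.0]]
ft_force: [1.2, 0.1, -2.8]
gripper_width: 0.0301
finger_force: 59.6
```

Emit:
apply_moves(plan=[{"delta_pos": [0.49,0.4,0],"spin": 0,"jaw": 1},{"delta_pos": [0.98,0.8,0],"spin": 0,"jaw": 1},{"delta_pos": [0.98,0.8,0],"spin": 0,"jaw": 1},{"delta_pos": [0.98,0.8,0],"spin": 0,"jaw": 1},{"delta_pos": [0.98,0.8,0],"spin": 0,"jaw": 1},{"delta_pos": [0.98,0.8,0],"spin": 0,"jaw": 1},{"delta_pos": [0.98,0.8,0],"spin": 0,"jaw": 1},{"delta_pos": [0.98,0.8,0],"spin": 0,"jaw": 1}])

```text
t: 30.95
position: [0.5794, 0.0322, 0.1714]
tool_rot: [[-0.002, 1.0, -0.004], [1.0, 0.002, 0.0], [0.0, -0.004, -1.0]]
ft_force: [-0.1, -0.6, -2.5]
gripper_width: 0.0301
finger_force: 59.7
```

Emit:
apply_moves(plan=[{"delta_pos": [0.98,0.8,0],"spin": 0,"jaw": 1},{"delta_pos": [0.98,0.8,0],"spin": 0,"jaw": 1},{"delta_pos": [0.98,0.8,0],"spin": 0,"jaw": 1},{"delta_pos": [0.98,0.8,0],"spin": 0,"jaw": 1},{"delta_pos": [0.49,0.4,0],"spin": 0,"jaw": 1},{"delta_pos": [0,0,0],"spin": 0,"jaw": 1},{"delta_pos": [0,0,0],"spin": 0,"jaw": 1},{"delta_pos": [0,0,0],"spin": 0,"jaw": 1}])

```text
t: 31.75
position: [0.6508, 0.1167, 0.1729]
tool_rot: [[0.001, 1.0, -0.002], [1.0, -0.001, -0.001], [-0.001, -0.002, -1.0]]
ft_force: [0.1, -0.6, -3.2]
gripper_width: 0.0299
finger_force: 59.9
```

Run:
```python
from h import *
plan([.6522,.1167,.057],0)
s=sense();print(s["gripper_width"],s["finger_force"],s["joint_positions"].round(1))
```

```text
6 rows; pos [0.6508 0.1167 0.1729] yaw -0.05
each [0.0, 0.012, 0.965, -0.002]
0.029877009571482257 59.87134516239166 [-30.4  35.6  32.   73.  -18.4  76.6   1. ]
```

Emit:
apply_moves(plan=[{"delta_pos": [0,0.01,0.97],"spin": 0,"jaw": 1},{"delta_pos": [0,0.01,0.97],"spin": 0,"jaw": 1},{"delta_pos": [0,0,0.97],"spin": 0,"jaw": 1},{"delta_pos": [0,0,0.97],"spin": 0,"jaw": 1},{"delta_pos": [0,0,0.97],"spin": 0,"jaw": 1},{"delta_pos": [0,0,0.97],"spin": 0,"jaw": 1},{"delta_pos": [0,0,0.08],"spin": 0,"jaw": 1},{"delta_pos": [0,0,0],"spin": 0,"jaw": 1}])

```text
t: 32.55
position: [0.6515, 0.1173, 0.0557]
tool_rot: [[0.0, 1.0, -0.001], [1.0, -0.0, -0.0], [-0.0, -0.001, -1.0]]
ft_force: [-0.1, -0.2, -3.0]
gripper_width: 0.0303
finger_force: 59.9
```

Emit:
apply_moves(plan=[{"delta_pos": [0,0,0.05],"spin": 0,"jaw": 1},{"delta_pos": [0,0,0],"spin": 0,"jaw": 1},{"delta_pos": [0,0,0],"spin": 0,"jaw": 1}])

```text
t: 32.85
position: [0.6527, 0.1182, 0.0559]
tool_rot: [[-0.001, 1.0, 0.002], [1.0, 0.001, 0.0], [0.0, 0.002, -1.0]]
ft_force: [0.2, -0.2, -2.7]
gripper_width: 0.0298
finger_force: 59.9
```

Emit:
apply_moves(plan=[{"delta_pos": [0,0,0.08],"spin": 0,"jaw": 1},{"delta_pos": [0,0,0.08],"spin": 0,"jaw": 1},{"delta_pos": [0,0,0],"spin": 0,"jaw": 1}])

```text
t: 33.15
position: [0.6523, 0.1182, 0.0519]
tool_rot: [[-0.001, 1.0, 0.001], [1.0, 0.001, 0.0], [0.0, 0.001, -1.0]]
ft_force: [-0.8, -0.1, -0.9]
gripper_width: 0.0302
finger_force: 60.2
```

Emit:
apply_moves(plan=[{"delta_pos": [0,0,0.05],"spin": 0,"jaw": 1},{"delta_pos": [0,0,0],"spin": 0,"jaw": 1}])

```text
t: 33.35
position: [0.6523, 0.1182, 0.0518]
tool_rot: [[-0.001, 1.0, 0.001], [1.0, 0.001, 0.001], [0.001, 0.001, -1.0]]
ft_force: [-2.6, -0.6, 4.6]
gripper_width: 0.0303
finger_force: 60.4
```

Contact made, so I'll release and lift clear.

Emit:
apply_moves(plan=[{"delta_pos": [0,0,0],"spin": 0,"jaw": 0.3},{"delta_pos": [0,0,0],"spin": 0,"jaw": 0},{"delta_pos": [0,0,0],"spin": 0,"jaw": 0},{"delta_pos": [0,0,0],"spin": 0,"jaw": 0},{"delta_pos": [0,0,-0.5],"spin": 0,"jaw": 0},{"delta_pos": [0,0,-1],"spin": 0,"jaw": 0},{"delta_pos": [0,0,-1],"spin": 0,"jaw": 0},{"delta_pos": [0,0,-1],"spin": 0,"jaw": 0}])

```text
t: 34.15
position: [0.6523, 0.1181, 0.122]
tool_rot: [[-0.001, 1.0, 0.001], [1.0, 0.001, -0.0], [-0.0, 0.001, -1.0]]
ft_force: [0.9, 0.5, 0.2]
gripper_width: 0.0854
finger_force: 0.0
```

Emit:
apply_moves(plan=[{"delta_pos": [0,0,-1],"spin": 0,"jaw": 0},{"delta_pos": [0,0,-1],"spin": 0,"jaw": 0},{"delta_pos": [0,0,-1],"spin": 0,"jaw": 0},{"delta_pos": [0,-1,-1],"spin": 0,"jaw": 0},{"delta_pos": [0,-1,-1],"spin": 0,"jaw": 0},{"delta_pos": [0,-1,-0.5],"spin": 0,"jaw": 0},{"delta_pos": [0,-1,0],"spin": 0,"jaw": 0},{"delta_pos": [0,-1,0],"spin": 0,"jaw": 0}])

```text
t: 34.95
position: [0.5518, 0.1178, 0.232]
tool_rot: [[-0.001, 1.0, 0.002], [1.0, 0.001, 0.001], [0.001, 0.002, -1.0]]
ft_force: [-0.4, -0.9, -0.4]
gripper_width: 0.0857
finger_force: 0.0
```

Emit:
apply_moves(plan=[{"delta_pos": [0,-1,0],"spin": 0,"jaw": 0},{"delta_pos": [0,-1,0],"spin": 0,"jaw": 0},{"delta_pos": [0,-1,0],"spin": 0,"jaw": 0},{"delta_pos": [0,0,0],"spin": 0,"jaw": 0},{"delta_pos": [0,0,0],"spin": 0,"jaw": 0},{"delta_pos": [0,0,0],"spin": 0,"jaw": 0}])

```text
t: 35.55
position: [0.4931, 0.1178, 0.231]
tool_rot: [[-0.001, 1.0, 0.002], [1.0, 0.001, 0.0], [0.0, 0.002, -1.0]]
ft_force: [0.3, -0.0, 0.1]
gripper_width: 0.0855
finger_force: 0.0
```

Run:
```python
from blobs import *
S,D=camera_params("scene"),camera_params("side")
a=grab_frame("scene");b=grab_frame("side")
cv2.imwrite("pics/s5.png",cv2.resize(b[100:300,200:440,::-1],None,fx=2.5,fy=2.5)); cv2.imwrite("pics/c5.png",cv2.resize(a[140:340,180:420,::-1],None,fx=2.5,fy=2.5))
for n,h,pad in [("nipple",.093,(.6522,.1167)),("reducer",.103,(.6606,.0369)),("brass",.081,(.6689,-.0429)),("sleeve",.087,(.6773,-.1226))]:
    X0=np.array([*pad,h-.002]); o=[(p,blob(i,proj(p,X0))[0]) for p,i in((S,a),(D,b))]
    X,r=tri(*o);print(n,X.round(4),"off mm",((X[:2]-pad)*1e3).round(1),round(r,4))
```

```text
nipple [0.6531 0.1199 0.0918] off mm [0.9 3.2] 0.001
reducer [0.6614 0.0374 0.1017] off mm [0.8 0.5] 0.0009
brass [ 0.6698 -0.0433  0.0794] off mm [ 0.9 -0.4] 0.0009
sleeve [ 0.678  -0.1239  0.0857] off mm [ 0.7 -1.3] 0.0009
```

View pics/s5.png

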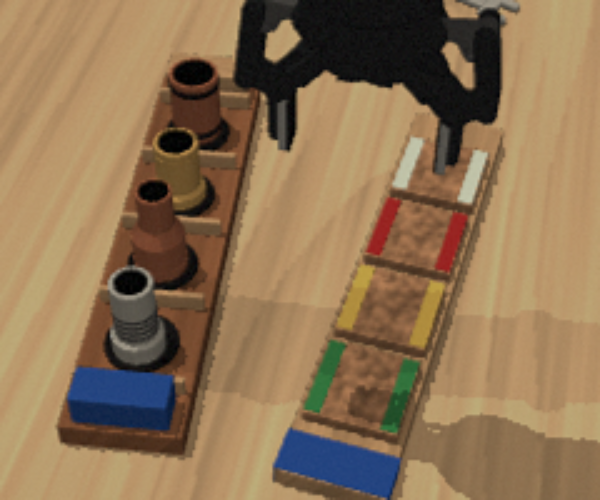

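View pics/c5.png

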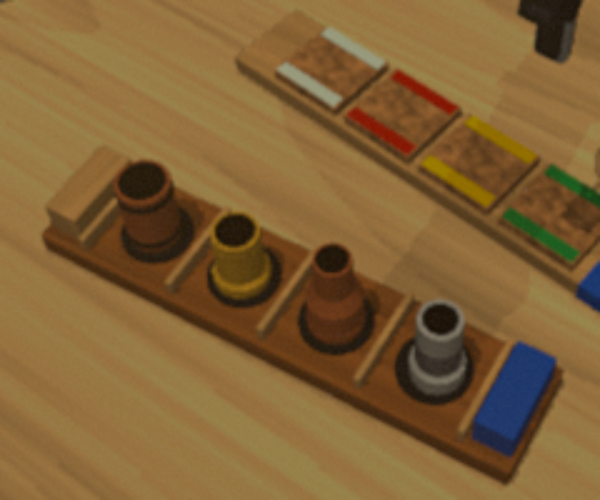

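Both views show all four fittings upright on their pads, within about 3 mm of centre and in the right order. The gripper is clear of everything.

```bash
python3 -c "
from rig import *
print(sign_off())"
```

```text
the job is handed in; nothing more can be done
None
```

The job is handed in: all four fittings stand upright on the job rack in reversed order (nipple next to the blue block, then reducer, brass and sleeve), each measured within about 3.5 mm of its pad's centre; the hand-in call returned no verdict.

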